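# Tip a bottle brush upright on its drying stand, scrub a mug, hang it up

## Task

Scrub the inside of the spotted mug with the bottle brush. First lay the brush's reel grip in the notches of the drying stand with the brush still level and its head out over the open front; ease your grip, keeping the fingers round the reel, so that the brush swings down to hang, and close on the reel again. Then, brush hanging straight down, push it to the bottom of the mug, draw it up to about the rim, push it to the bottom again, and hang it back in the stand and let go; leave the mug standing where it is and disturb nothing else.

Things in the scene. Friction and masses are not known exactly. Their poses are not given: they have to be found in the camera images.
- brush_grip (a point): Centre of the blue reel grip at the end of the loose bottle brush (0.1 kg). Two flat round flanges (40 mm wide, 5 mm thick, outer faces 46 mm apart) on an 18 mm axle along y, 36 mm between them. Pinch the flanges' outer faces, closing along y. x runs along the shaft to the bristles. At the start the brush lies level, reel centre 20 mm up, x roughly to the robot's left; hanging, x points down.
- brush_tip (a point): Centre of the far end of the white bristle head, 165 mm from brush_grip along its x. The head is a rigid cylinder, 38 mm wide and 80 mm long; the steel shaft between head and reel is 9 mm thick. Same axes as brush_grip.
- stand: Fixed steel drying stand; origin on the worktop below the seat, z up. Its open front looks along its own -x (roughly the robot's left). Grey base 125 x 110 x 12 mm. Two prongs, each 4 mm thick, 9 to 13 mm either side of the centre plane y = 0; the slot between them is open to the front. To take a hanging brush out, lift it 25 mm, then draw it 60 mm or more to the front; to hang it, the reverse.
- stand_seat (a point): Reel centre when resting in the stand, 225 mm above the worktop; axes as stand. The axle lies in V notches (35 degree slopes, 24 mm fore and aft, rims 5 mm above this point), prongs between the flanges. Laid level, brush x along the stand's -x, and let loose, the brush turns on its axle: the shaft swings down through the slot, checked by a rubber face 22 mm behind.
- mug_floor (a point): Centre of the inner floor of the white mug with dark spots (loose, 0.275 kg, upright), 7 mm above the worktop; z up. Mug 82 mm outer diameter, 91 mm tall: rim 84 mm above this point; bore about 66 mm wide. The handle reaches 74 mm from the mug's axis, along -y of this frame.
- honey_jar: Bystander: full honey jar, yellow lid, 68 mm diameter, 112 mm tall; origin at the centre of its underside.
- timer: Bystander: white kitchen timer with red dial, right of the dessert cup, 66 mm diameter, 46 mm tall; origin at the centre of its underside.
- dessert_cup: Bystander: clear dessert cup, 71 mm diameter, 34 mm tall; origin at the centre of its underside.
There are look-alikes about, which are no part of the job. Of the things that look like the part that bears brush_grip, the larger one is meant.

How it is judged:
By the outcome, as a careful person would: the job done as asked, in the order asked, and still so for the second after the job is handed in, with the robot touching nothing.
It also fails if it takes over 54 s, if anything falls off the work surface, if the arm or the gripper's body presses on something with over 40 N, if the wrist force passes 120 N, or if a joint passes its speed limit or range.

## Robot

A 6-joint arm with a two-finger parallel gripper is mounted at the origin on the work surface; the furniture and walls round the work are solid. World frame = base frame: x ahead of the robot, y to its left, z up, the work surface at z = 0. Lengths are in mm, angles in rad, forces in N, time in s.
With the tool pointing down it reaches from about 350 to 775 mm from the base axis. Payload 7.3 kg.
Tool frame: the origin (TCP) lies at the very end of the fingers, on their centre line; the grasp point (between the pads) lies 19 mm behind it (bot.grip_point_offset is the distance from the TCP to the grasp point, in mm); z points along the fingers, y is the line along which they close (so a half turn about z gives the same grasp; the last joint's range is limited). The gripper opens to 92 mm and grips with 3 to 60 N. Pads are 19 mm wide; open, the fingers measure 130 mm over their backs; the gripper's body (75 mm by 190 mm) begins 47 mm behind the grasp point.
Start: joints at [1.151, 0.342, 1.524, -0, 1.275, -0.146], TCP at [141.94, 505.468, 226.741] pointing down, gripper open.
Joint ranges: [-2.53, 2.53], [-0.77, 2.02], [0.04, 2.7], [-1, 4.14], [0.28, 2.66], [-3.11, 3.11]. Speed limits (rad/s): [2.57, 2.57, 3.14, 3.14, 3.14, 3.14].

## Interface

Orientations are given as [roll, pitch, yaw] about the fixed x, y, z axes, in that order (R = Rz(yaw) Ry(pitch) Rx(roll)).
In Python, from plant import bot gives the robot as it stands. The module is installed in compiled form; this text tells all that it offers.
- The arm moves only by the shell command python3 -m jog 'ROWS' [OPENING]. ROWS is JSON, a list of rows, each a list of 6 numbers: the shift along the tool's x, y, z in mm, then the turn, a rotation vector about the tool's x, y, z in rad. In form: [[dx, dy, dz, rx, ry, rz], ...]. A call has 1 to 12 rows; each row shifts and turns the commanded pose from where the row before left it, along the tool's axes as they then stand; what a row does not reach is not made up. A row lasts 1/10 s, in which the tool goes at most 50 mm and 8.59 degrees, less where a joint would pass 70% of its speed; a pose out of reach is approached as far as the arm can. A call with a gripper value outside its range is refused whole. OPENING is the opening in per cent of the stroke, from 0 (shut) to 100 (fully open), set as the call begins (- or left out, the last holds). The fingers move at their own pace and stop on an object; the grip force is fixed at half the most. Time passes only in rows, so rows that do not move let the fingers close. It gives the time, the measured TCP pose, the force, the opening and the grip force at its end, in the units of the state.
- bot.get_obs(): the state, without advancing time (a new reading comes with each control period).
- bot.capture(name): name is "side" or "top" or "wrist"; returns the picture (400x640x3 uint8, red, green, blue); there is no depth.
- bot.camera_model(name): a dict with "fx", "fy", "cx", "cy" (pixels), "position" and "orientation" of the camera in the world; the wrist camera has in their place "T_tool_cam" (4x4, takes a point from camera to tool coordinates, whose origin is the TCP and whose axes are the flange's). Camera axes: x right, y down, z forward; pixel columns grow to the right and rows downward; lengths in mm; the calibration is good to about 2 mm. A picture is of the moment at which its call begins: read the wrist's pose just before it. camera_model takes no time and is no camera call.
- bot.close_job(): hands the job in; it is judged then, once.
Trained networks look in the newest picture that a camera, given by its name, has taken for a name from the list of things; names that differ only in an ending like _2 or _b are one class to them, and where a whole thing is asked for, a point or a joint stands for the part that bears it (a point fixed in the world has none). Each returns a list of dicts, best first, with "p" (0 to 1); they miss things now and then, are a little off and sometimes report something else, mostly with a low value. They report only what shows in the picture. A call takes as long as a camera call. They do not tell look-alikes from the thing itself.
- bot.outline_of(target, camera): "mask" (400x640 bool, what is visible of it) and "pixel" ([column, row] in pixels, amid what is visible of it).
The state is a dict: "time": time; "joint_positions": joint angles; "dq": joint speeds; "tau": joint torques, N m; "tool_pos": TCP position; "tcp_rot": TCP orientation; "contact_force": force on the tool from outside, world axes, zero at the start; "moment": the same for the moment, N m; "grip_width": finger opening in mm; "finger_force": force on a finger pad.
Only numpy, scipy, OpenCV 4.12 (cv2) and the standard library are available. Lean on these libraries where they do the work, as an engineer would, in place of code of your own. Each camera call takes 0.05 s, during which the arm holds its last target. There are 200 camera calls.

## Working session

There is one attempt and no reset: what is moved stays moved. The work goes in short steps, Python scripts to look and compute and a shell command to move; the robot and the scene stay as the last step left them, time stands still between calls to the robot, and variables do not carry over. Pictures are saved under pics/ and viewed, at most 10 in all, crops included, and the job is handed in when it is done.

```bash
mkdir -p pics; cat > h.py <<'E'
import numpy as np, cv2
from plant import bot
from scipy.spatial.transform import Rotation as R
def cam(n,obs=None):
    m=bot.camera_model(n); 
    if 'T_tool_cam' in m:
        o=obs or bot.get_obs(); T=np.eye(4); T[:3,:3]=R.from_euler('xyz',o['tcp_rot']).as_matrix(); T[:3,3]=o['tool_pos']
        T=T@np.array(m['T_tool_cam']); return m,T[:3,:3],T[:3,3]
    q=np.array(m['orientation']); 
    r=R.from_euler('xyz',q).as_matrix() if q.size==3 else (q if q.shape==(3,3) else R.from_quat(q).as_matrix())
    return m,r,np.array(m['position'])
def ray(c,px):
    m,r,p=c; d=r@np.array([(px[0]-m['cx'])/m['fx'],(px[1]-m['cy'])/m['fy'],1.]); return p,d/np.linalg.norm(d)
def atz(c,px,z):
    p,d=ray(c,px); return p+d*(z-p[2])/d[2]
def proj(c,X):
    m,r,p=c; v=r.T@(np.array(X,float)-p); return np.array([m['fx']*v[0]/v[2]+m['cx'],m['fy']*v[1]/v[2]+m['cy']])
def tri(rs):
    A=0;b=0
    for p,d in rs:
        P=np.eye(3)-np.outer(d,d); A=A+P; b=b+P@p
    X=np.linalg.solve(A,b); return X,[float(np.linalg.norm((np.eye(3)-np.outer(d,d))@(X-p))) for p,d in rs]
def save(n,img): cv2.imwrite(f'pics/{n}.png',img[:,:,::-1])
E
python3 - <<'E'
from h import *
np.set_printoptions(precision=1,suppress=True)
o=bot.get_obs(); print({k:np.round(v,3) for k,v in o.items()})
for n in('side','top','wrist'):
    im=bot.capture(n); save(n+'0',im); m=bot.camera_model(n); print(n,m)
    for t in ['brush_grip','brush_tip','stand','mug_floor','honey_jar','timer','dessert_cup']:
        print(t,[(np.round(d['pixel']),round(d['p'],2),int(d['mask'].sum())) for d in bot.outline_of(t,n)])
a=cv2.imread('pics/side0.png');b=cv2.imread('pics/top0.png')
E
```

```text
{'time': np.float64(0.0), 'joint_positions': array([ 1.2,  0.3,  1.5, -0. ,  1.3, -0.1]), 'dq': array([-0., -0., -0.,  0., -0.,  0.]), 'tau': array([ -0. , -43.1, -24.4,   0.1,   0.1,  -0. ]), 'tool_pos': array([141.8, 505.1, 226.1]), 'tcp_rot': array([-3.1, -0. ,  2.9]), 'contact_force': array([-0.7, -0.7,  0.3]), 'moment': array([0., 0., 0.]), 'finger_force': np.float64(0.0), 'grip_width': np.float64(91.722)}
side {'fx': 435.4226625360005, 'fy': 435.4226625360005, 'cx': 322.9260225506646, 'cy': 195.93612329926606, 'position': array([  70.1, 1256.2, 1028.2]), 'orientation': array([-2.2,  0. , -2.8])}
brush_grip [(array([317., 262.]), 0.76, 426), (array([268., 241.]), 0.55, 902), (array([351., 299.]), 0.53, 288)]
brush_tip [(array([317., 263.]), 0.75, 346), (array([356., 294.]), 0.57, 314), (array([299., 191.]), 0.26, 1378)]
stand [(array([292., 194.]), 0.55, 1340)]
mug_floor [(array([265., 240.]), 0.58, 875)]
honey_jar [(array([257., 289.]), 0.58, 931)]
timer [(array([320., 157.]), 0.67, 118)]
dessert_cup [(array([309., 174.]), 0.7, 187)]
top {'fx': 462.3488764081879, 'fy': 462.3488
[... 369 characters left out ...]
[276., 160.]), 0.89, 545)]
honey_jar [(array([215., 177.]), 0.81, 420)]
timer [(array([437., 168.]), 0.55, 296)]
dessert_cup [(array([399., 164.]), 0.82, 311)]
wrist {'fx': 306.60030215319296, 'fy': 306.60030215319296, 'cx': 322.6460732870476, 'cy': 194.91999725389104, 'T_tool_cam': array([[   0. ,   -1. ,   -0.3,   78.8],
       [   1. ,    0. ,    0. ,    0.4],
       [   0. ,   -0.3,    1. , -159.7],
       [   0. ,    0. ,    0. ,    1. ]])}
brush_grip [(array([302., 333.]), 0.63, 597), (array([323., 235.]), 0.6, 1234)]
brush_tip [(array([302., 330.]), 0.82, 587), (array([320., 234.]), 0.71, 1257)]
stand [(array([303., 329.]), 0.71, 573)]
mug_floor []
honey_jar []
timer []
dessert_cup []
```

View pics/side0.png

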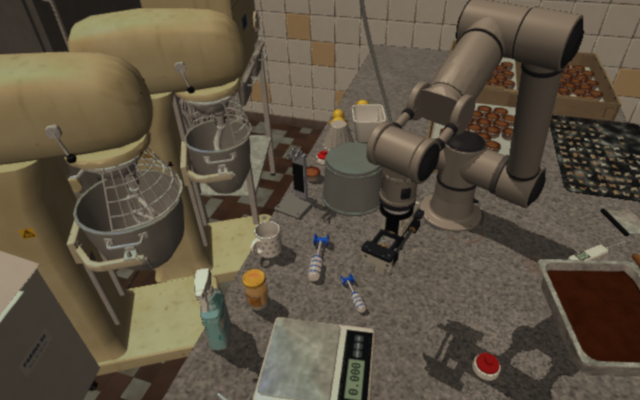

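View pics/top0.png

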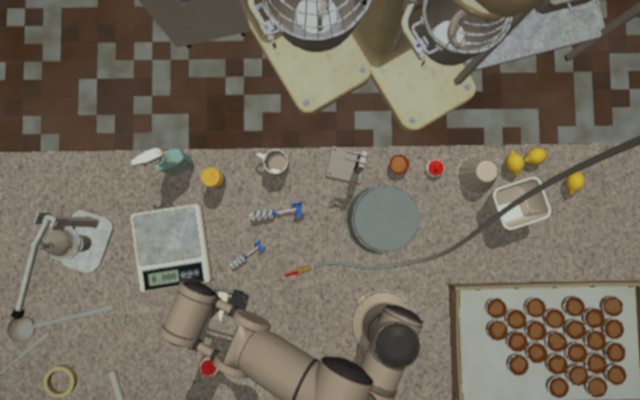

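The side view shows the large brush (reel near 321,241, head near 316,270), the mug (266,240), the stand (295,190) and a pot beside it. In the top view they are at: large brush reel (298,210), mug (275,162), stand (347,163), pot (385,218), and the small brush near (247,255).

```bash
python3 - <<'E'
from h import *
np.set_printoptions(precision=1,suppress=True)
c=cam('top');s=cam('side');w=cam('wrist'); o=bot.get_obs(); print(o['tcp_rot'],w[2])
for n,px,z in [('reel',(298,210),20),('head',(253,215),20),('mug',(275,162),91),('standbase',(347,164),12),('honey',(211,177),112),('pot',(385,218),130),('small',(261,246),15),('cup',(399,164),34)]:
    print(n,atz(c,px,z), proj(w,atz(c,px,z)), proj(s,atz(c,px,z)))
for px in [(302,333),(323,235)]: print(atz(w,px,15))
# blue
im=cv2.imread('pics/top0.png'); hsv=cv2.cvtColor(im,cv2.COLOR_BGR2HSV)
m=cv2.inRange(hsv,(108,120,70),(125,255,255)); n,l,st,ce=cv2.connectedComponentsWithStats(m)
for i in range(1,n):
    if st[i,4]>8: print(ce[i],st[i],atz(c,ce[i],20))
a=cv2.resize(cv2.imread('pics/top0.png')[140:270,225:425],None,fx=2.4,fy=2.4,interpolation=3); b=cv2.resize(cv2.imread('pics/side0.png')[140:320,240:400],None,fx=1.8,fy=1.8,interpolation=3)
h=330; cv2.imwrite('pics/c1.png',np.hstack([cv2.resize(x,(int(x.shape[1]*h/x.shape[0]),h)) for x in(a,b)]))
E
```

```text
[3.1 0.  2.9] [ 66.2 527.1 386.4]
reel [388.7 284.6  20. ] [225. 362.] [323.4 240.1]
head [373.9 438.2  20. ] [320.6 331.6] [313.2 275.7]
mug [544.5 354.6  91. ] [295.9 477.3] [269.2 229.4]
standbase [545.3 114.4  12. ] [166.1 449.2] [296.3 201.9]
honey [495.8 559.2 112. ] [440.2 441.1] [256.1 276.5]
pot [355.4   3.5 130. ] [-32.2 465.3] [354.8 166.7]
small [268.  412.3  15. ] [281.7 271.9] [349.4 277.9]
cup [539.8 -61.2  34. ] [ 62.5 481. ] [312.4 170.4]
[373.2 409.9  15. ]
[229.9 481.9  15. ]
[297.7 209.2] [294 203   9  13  34] [391.4 285.5  20. ]
[259.2 246.1] [256 242   7   9  20] [268.  417.8  20. ]
```

View pics/c1.png

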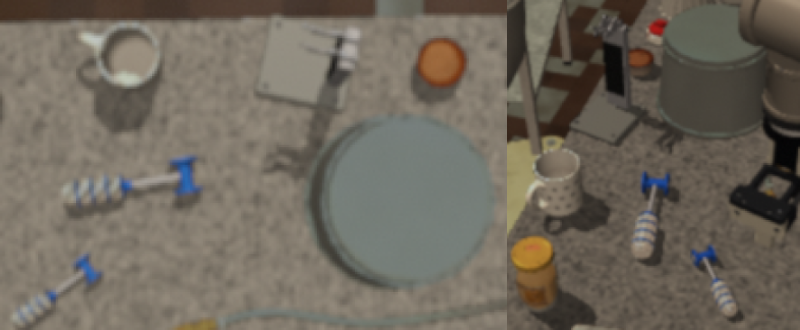

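The crop shows the large brush with its reel at right, the stand with its prongs pointing left (its front, tilted about 10°), and the pot close to the stand's robot side. Next I'll go above the brush for a closer wrist view.

```bash
cat > plan.py <<'E'
# python3 plan.py x y z yaw n [cur x y z yaw] : relative rows (tool down) from measured pose to the target TCP pose
import sys; from h import *
a=[float(v) for v in sys.argv[1:]]
o=bot.get_obs(); R0=R.from_euler('xyz',o['tcp_rot']); p0=np.array(o['tool_pos'])
R1=R.from_euler('xyz',[np.pi,0,a[3]]); p1=np.array(a[:3]); n=int(a[4]); dv=(R0.inv()*R1).as_rotvec()/n
print('tot deg',np.degrees(np.linalg.norm(dv*n)),'mm',np.linalg.norm(p1-p0))
for i in range(n):
    Ri=R0*R.from_rotvec(dv*i); print(np.r_[Ri.inv().apply((p1-p0)/n).round(1),dv.round(3)].tolist(),end=',')
print()
E
python3 plan.py 395 330 160 1.62 11
python3 - <<'E'
from h import *
c=cam('top');s=cam('side')
print(tri([ray(c,(386,218.7)),ray(s,(355.6,159))]))
E
```

```text
tot deg 71.49302189258142 mm 315.077693660397
[-26.5, -9.1, 6.1, 0.0, -0.0, 0.113],[-27.3, -6.1, 6.1, 0.0, -0.0, 0.113],[-27.8, -3.0, 6.1, 0.0, -0.0, 0.113],[-28.0, 0.2, 6.1, 0.0, -0.0, 0.113],[-27.8, 3.4, 6.1, 0.0, -0.0, 0.113],[-27.2, 6.5, 6.1, 0.0, -0.0, 0.113],[-26.3, 9.6, 6.1, 0.0, -0.0, 0.113],[-25.1, 12.5, 6.1, 0.0, -0.0, 0.113],[-23.5, 15.2, 6.1, 0.0, -0.0, 0.113],[-21.6, 17.8, 6.1, 0.0, -0.0, 0.113],[-19.5, 20.1, 6.1, 0.0, -0.0, 0.113],
(array([352.68737841,   5.22029127, 164.55387913]), [0.10484853815291083, 0.10484853815297444])
```

```bash
python3 -m jog '[[-26.5,-9,6,0,0,0.113],[-27.3,-6,6,0,0,0.113],[-27.8,-3,6,0,0,0.113],[-28,0,6,0,0,0.113],[-27.8,3.4,6,0,0,0.113],[-27.2,6.5,6,0,0,0.113],[-26.3,9.6,6,0,0,0.113],[-25,12.5,6,0,0,0.113],[-23.5,15.2,6,0,0,0.113],[-21.6,17.8,6,0,0,0.113],[-19.5,20,6,0,0,0.113],[0,0,0,0,0,0]]'
python3 - <<'E'
from h import *
np.set_printoptions(precision=1,suppress=True)
o=bot.get_obs(); im=bot.capture('wrist'); w=cam('wrist',o); save('w1',im); print(o['tool_pos'],o['tcp_rot'],w[2])
hsv=cv2.cvtColor(im,cv2.COLOR_RGB2HSV); m=cv2.inRange(hsv,(108,120,50),(125,255,255)); n,l,st,ce=cv2.connectedComponentsWithStats(m)
for i in range(1,n):
    if st[i,4]>25: print(ce[i],st[i],atz(w,ce[i],20))
for t in('brush_grip','stand','mug_floor'): print(t,[(d['pixel'],d['p'],d['mask'].sum()) for d in bot.outline_of(t,'wrist')])
E
```

```text
time: 2.4
tool_pos: [397.3, 328.8, 160.0]
tcp_rot: [-3.142, 0.001, 1.619]
contact_force: [-0.1, -0.6, 0.1]
grip_width: 91.8
finger_force: 0.0
[397.3 328.8 160. ] [-3.1  0.   1.6] [394.4 408.7 319.6]
[146.3  19.2] [135  11  23  20 277] [238.2 468.2  20. ]
[189.3  84.4] [167  60  49  45 538] [271.4 416.4  20. ]
[300.4  74.1] [282  72  39   6 118] [373.2 430.4  20. ]
[303.1  97.9] [285  96  38   5  87] [376.3 409.8  20. ]
[306.4 120.5] [288 118  37   6  94] [380.1 389.6  20. ]
[308.7 145.9] [294 139  31  17 129] [383.2 365.6  20. ]
[316.8 222.8] [294 205  48  40 540] [394.6 285.4  20. ]
brush_grip [([308.8, 121.4], 0.89, np.int64(5388)), ([171.1, 56.4], 0.79, np.int64(2435))]
stand []
mug_floor [([511.5, 169.1], 0.69, np.int64(13180))]
```

View pics/w1.png

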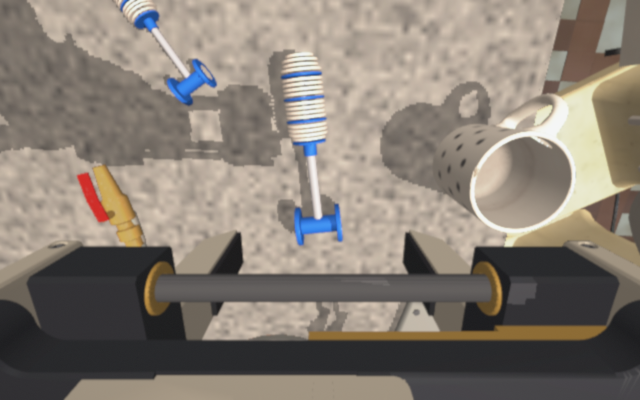

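The wrist view shows the large brush with its reel at (318,225) and head at (302,90), the mug rim centred near (523,182) with the handle pointing away, and only a corner of the stand at (410,320).

```bash
python3 - <<'E'
from h import *
np.set_printoptions(precision=2,suppress=True)
from scipy.optimize import least_squares
w=cam('wrist'); c=cam('top')
im=cv2.imread('pics/w1.png'); hsv=cv2.cvtColor(im,cv2.COLOR_BGR2HSV); m=cv2.inRange(hsv,(105,110,40),(128,255,255)); n,l,st,ce=cv2.connectedComponentsWithStats(m)
i=l[223,318] or l[222,299]; k=max(range(1,n),key=lambda j: st[j,4] if abs(ce[j][0]-317)<8 and abs(ce[j][1]-223)<8 else 0)
ys,xs=np.where(l==k); hull=cv2.convexHull(np.c_[xs,ys].astype(np.float32))
obs=np.zeros((400,640),np.uint8); cv2.fillConvexPoly(obs,hull.astype(int),1)
t=np.linspace(0,2*np.pi,40)
def H(p):
    x,y,z,a=p; ax=np.array([np.cos(a),np.sin(a),0]); ay=np.array([-np.sin(a),np.cos(a),0])
    P=[[x,y,z]+s*ay+20*np.cos(u)*ax+20*np.sin(u)*np.array([0,0,1]) for s in(-23,23) for u in t]
    return cv2.convexHull(np.array([proj(w,q) for q in P],np.float32))
th=np.linspace(0,2*np.pi,24,endpoint=False); D=np.c_[np.cos(th),np.sin(th)]
sup=lambda h:(h[:,0,:]@D.T).max(0)
so=sup(hull)
r=least_squares(lambda p:sup(H(p))-so,[392,285,20,1.67]); print(r.x,np.abs(r.fun).max())
X=atz(w,(308.7,145.9),20);print('dir neck',np.arctan2(*(X-r.x[:3])[[1,0]]), np.linalg.norm(X-r.x[:3]))
# height check with top
print(tri([ray(w,proj(w,r.x[:3])),ray(c,(297.7,209.2))]))
print('tool xy target', r.x[:3])
E
python3 plan.py 393 285 60 1.67 6
```

```text
[392.   285.47  20.     1.66] 3.271655903348602
dir neck 1.714265855927271 83.06912923604592
(array([391.73, 285.61,  20.26]), [0.26638891991274594, 0.2663889199126972])
tool xy target [392.   285.47  20.  ]
tot deg 2.4913978925676767 mm 110.9535175648948
[-7.7, -0.7, 16.8, -0.0, -0.0, -0.007],[-7.7, -0.8, 16.8, -0.0, -0.0, -0.007],[-7.6, -0.8, 16.8, -0.0, -0.0, -0.007],[-7.6, -0.9, 16.8, -0.0, -0.0, -0.007],[-7.6, -0.9, 16.8, -0.0, -0.0, -0.007],[-7.6, -1.0, 16.8, -0.0, -0.0, -0.007],
```

```bash
python3 - <<'E'
from h import *
np.set_printoptions(precision=2,suppress=True)
from scipy.optimize import least_squares
w=cam('wrist'); c=cam('top')
im=cv2.imread('pics/w1.png'); hsv=cv2.cvtColor(im,cv2.COLOR_BGR2HSV); m=cv2.inRange(hsv,(100,90,30),(130,255,255)); n,l,st,ce=cv2.connectedComponentsWithStats(m)
k=max(range(1,n),key=lambda j: st[j,4] if abs(ce[j][0]-317)<8 and abs(ce[j][1]-223)<8 else 0); print(st[k])
ys,xs=np.where(l==k); hull=cv2.convexHull(np.c_[xs,ys].astype(np.float32))
t=np.linspace(0,2*np.pi,40)
def H(p):
    x,y,z,a=p; ax=np.array([np.cos(a),np.sin(a),0]); ay=np.array([-np.sin(a),np.cos(a),0])
    return np.array([proj(w,[x,y,z]+s*ay+20*np.cos(u)*ax+20*np.sin(u)*np.array([0,0,1])) for s in(-23,23) for u in t])
th=np.linspace(0,2*np.pi,24,endpoint=False); D=np.c_[np.cos(th),np.sin(th)]
so=(hull[:,0,:]@D.T).max(0)
r=least_squares(lambda p:(H(p)@D.T).max(0)-so,[392,285,20,1.67],diff_step=1e-4); print(r.x,r.fun)
X=atz(w,(308.7,145.9),25);print('dir neck',np.arctan2(*(X-r.x[:3])[[1,0]]), np.linalg.norm(X-r.x[:3]))
print(tri([ray(w,proj(w,r.x[:3])),ray(c,(297.7,209.2))]))
E
```

```text
[294 204  49  41 996]
[394.   280.85   7.48   1.74] [-0.86 -0.57 -0.22  0.14  0.13  0.1   0.44  0.37  0.34  0.28 -0.07 -0.53
 -0.61 -0.31 -0.03  0.14  0.02 -0.08  0.33  0.34  0.34  0.31  0.25 -0.26]
dir neck 1.7259098784290574 90.3302519920155
(array([392.71, 285.63,  18.78]), [1.1870137162447558, 1.1870137162447403])
```

```bash
python3 plan.py 393 285.7 4 1.72 8
```

```text
tot deg 5.356148214949131 mm 163.35743905266577
[-5.7, -0.5, 19.6, -0.0, -0.0, -0.012],[-5.7, -0.6, 19.6, -0.0, -0.0, -0.012],[-5.6, -0.6, 19.6, -0.0, -0.0, -0.012],[-5.6, -0.7, 19.6, -0.0, -0.0, -0.012],[-5.6, -0.8, 19.6, -0.0, -0.0, -0.012],[-5.6, -0.8, 19.6, -0.0, -0.0, -0.012],[-5.6, -0.9, 19.6, -0.0, -0.0, -0.012],[-5.6, -1.0, 19.6, -0.0, -0.0, -0.012],
```

```bash
python3 -m jog '[[-5.7,-0.5,20,0,0,-0.012],[-5.7,-0.6,20,0,0,-0.012],[-5.6,-0.6,20,0,0,-0.012],[-5.6,-0.7,20,0,0,-0.012],[-5.6,-0.8,20,0,0,-0.012],[-5.6,-0.8,20,0,0,-0.012],[-5.6,-0.9,20,0,0,-0.012],[-5.6,-1,16,0,0,-0.012],[0,0,0,0,0,0],[0,0,0,0,0,0]]' && python3 -m jog '[[0,0,0,0,0,0],[0,0,0,0,0,0],[0,0,0,0,0,0],[0,0,0,0,0,0],[0,0,0,0,0,0],[0,0,0,0,0,0]]' 20
```

```text
time: 3.6
tool_pos: [393.4, 286.0, 5.2]
tcp_rot: [3.141, -0.0, 1.722]
contact_force: [-0.4, 1.3, 0.1]
grip_width: 91.8
finger_force: 0.0
time: 4.2
tool_pos: [393.6, 285.3, 4.8]
tcp_rot: [3.141, -0.0, 1.721]
contact_force: [-0.0, -0.3, 0.1]
grip_width: 48.2
finger_force: 0.2
```

```bash
python3 -m jog '[[0,0,0,0,0,0],[0,0,0,0,0,0],[0,0,0,0,0,0]]' 20;  python3 -m jog '[[0,0,-5,0,0,0],[0,0,-15,0,0,0],[0,0,-30,0,0,0],[0,0,-40,0,0,0],[0,0,-40,0,0,0],[0,0,-40,0,0,0],[0,0,-40,0,0,0],[0,0,-35,0,0,0],[0,0,0,0,0,0]]'; python3 plan.py 440 240 270 1.4 8
```

```text
time: 4.5
tool_pos: [393.7, 285.3, 4.8]
tcp_rot: [3.141, -0.0, 1.721]
contact_force: [0.6, -0.6, 0.5]
grip_width: 45.8
finger_force: 30.0
time: 5.4
tool_pos: [395.4, 286.2, 254.8]
tcp_rot: [3.132, -0.003, 1.721]
contact_force: [0.3, -0.6, -0.9]
grip_width: 45.5
finger_force: 30.0
tot deg 18.396011828655897 mm 66.01232526083201
[-6.5, 4.7, -1.9, 0.001, -0.001, 0.04],[-6.4, 4.9, -1.9, 0.001, -0.001, 0.04],[-6.1, 5.2, -1.9, 0.001, -0.001, 0.04],[-5.9, 5.4, -1.9, 0.001, -0.001, 0.04],[-5.7, 5.6, -1.9, 0.001, -0.001, 0.04],[-5.5, 5.9, -1.9, 0.001, -0.001, 0.04],[-5.2, 6.1, -1.9, 0.001, -0.001, 0.04],[-5.0, 6.3, -1.9, 0.001, -0.001, 0.04],
```

```bash
python3 plan.py 445 90 310 1.4 10
```

```text
tot deg 18.396011828655894 mm 209.7934493272769
[-20.1, 2.0, -5.6, 0.001, -0.0, 0.032],[-20.1, 2.7, -5.6, 0.001, -0.0, 0.032],[-20.0, 3.3, -5.6, 0.001, -0.0, 0.032],[-19.8, 3.9, -5.5, 0.001, -0.0, 0.032],[-19.7, 4.6, -5.5, 0.001, -0.0, 0.032],[-19.6, 5.2, -5.5, 0.001, -0.0, 0.032],[-19.4, 5.8, -5.5, 0.001, -0.0, 0.032],[-19.2, 6.4, -5.5, 0.001, -0.0, 0.032],[-19.0, 7.0, -5.5, 0.001, -0.0, 0.032],[-18.7, 7.6, -5.5, 0.001, -0.0, 0.032],
```

```bash
python3 -m jog '[[-20,2,-5.5,0,0,0.032],[-20,2.7,-5.5,0,0,0.032],[-20,3.3,-5.5,0,0,0.032],[-20,4,-5.5,0,0,0.032],[-19.7,4.6,-5.5,0,0,0.032],[-19.6,5.2,-5.5,0,0,0.032],[-19.4,5.8,-5.5,0,0,0.032],[-19.2,6.4,-5.5,0,0,0.032],[-19,7,-5.5,0,0,0.032],[-18.7,7.6,-5.5,0,0,0.032],[0,0,0,0,0,0],[0,0,0,0,0,0]]'
cat > look.py <<'E'
import sys,json; from h import *
n=sys.argv[1]; o=bot.get_obs(); im=bot.capture('wrist'); save(n,im); print(o['tool_pos'].round(1),o['tcp_rot'].round(3))
json.dump({k:np.array(o[k]).tolist() for k in('tool_pos','tcp_rot')},open(f'pics/{n}.json','w'))
E
python3 look.py s1
```

```text
time: 6.6
tool_pos: [443.1, 89.2, 303.9]
tcp_rot: [-3.14, -0.0, 1.4]
contact_force: [0.1, 0.0, -1.9]
grip_width: 46.1
finger_force: 30.0
[443.1  89.2 303.9] [-3.14 -0.    1.4 ]
```

View pics/s1.png

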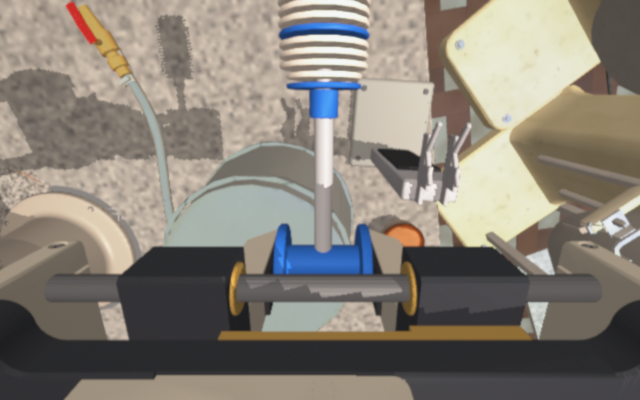

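The stand shows with its two prongs between (436,122)–(428,200) and (466,126)–(450,200), and the base corner at (433,85). The brush is held level below the gripper. I'll take a second view from 60 mm further right.

```bash
python3 -m jog '[[-20,0,0,0,0,0],[-25,0,0,0,0,0],[-15,0,0,0,0,0],[0,0,0,0,0,0],[0,0,0,0,0,0]]'
python3 look.py s2; python3 - <<'E'
import cv2,numpy as np
a=cv2.imread('pics/s1.png')[100:220,350:490]; b=cv2.imread('pics/s2.png')[30:170,350:490]
f=lambda x:cv2.resize(x,None,fx=2.8*1,fy=2.8,interpolation=cv2.INTER_CUBIC)
a=f(a);b=f(b); a=cv2.copyMakeBorder(a,0,b.shape[0]-a.shape[0],0,0,0)
cv2.imwrite('pics/s12.png',np.hstack([a,b]))
E
```

```text
time: 7.15
tool_pos: [433.2, 30.8, 304.4]
tcp_rot: [-3.141, -0.001, 1.401]
contact_force: [-0.3, 0.2, -0.8]
grip_width: 46.2
finger_force: 30.0
[433.2  30.8 304.4] [-3.141e+00 -1.000e-03  1.401e+00]
```

View pics/s12.png

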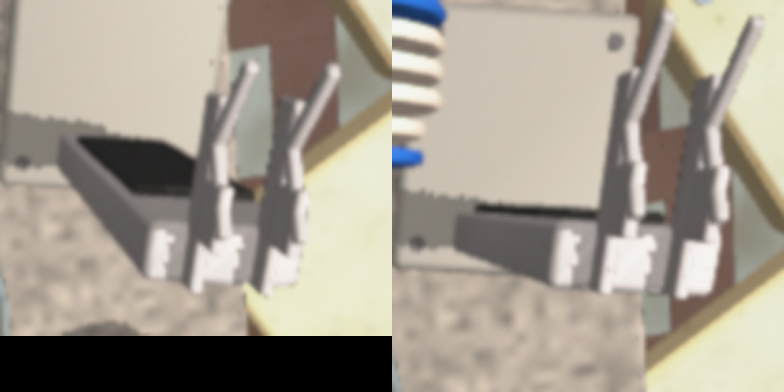

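The crops show both prongs clearly, with front rim tips, V bottoms and the post with its black rubber face behind. I'll triangulate the tips and V bottoms, plus the base corners.

```bash
python3 - <<'E'
from h import *; import json
np.set_printoptions(precision=1,suppress=True)
C=[]
for n in('s1','s2'):
    o=json.load(open(f'pics/{n}.json')); C.append(cam('wrist',o))
F={'tipL':((440,124),(448.9,36)),'tipR':((469.3,125.4),(480.4,37.9)),'vL':((428.6,152.5),(435.7,73.6)),'vR':((455.7,154.3),(464.3,75.7))}
for k,(a,b) in F.items():
    X,r=tri([ray(C[0],a),ray(C[1],b)]); print(k,X,np.array(r)); F[k]=(X,a,b)
for px in [(433,84),(360,79),(352,162)]: print('base',atz(C[0],px,12))
from scipy.optimize import least_squares
def P(p):
    x,y,a,dz=p; ax=np.array([np.cos(a),np.sin(a)]); ay=np.array([-ax[1],ax[0]])
    g=lambda u,v,z: np.r_[np.array([x,y])+u*ax+v*ay,z+dz]
    return {'tipL':g(-24,-11,230),'tipR':g(-24,11,230),'vL':g(0,-11,214.),'vR':g(0,11,214.)}
for sw in (1,-1):
  def res(p,s=sw):
    q=P(p); e=[]
    for k in F:
        kk=k if s==1 else k[:-1]+('R' if k[-1]=='L' else 'L')
        e+=list(proj(C[0],q[kk])-F[k][1])+list(proj(C[1],q[kk])-F[k][2])
    return np.array(e)
  r=least_squares(res,[540,100,-1.7,0],diff_step=1e-5); print(sw,r.x[:2],r.x[2],r.x[3],np.abs(r.fun).max(),r.fun)
E
```

```text
tipL [540.6 136.9 230.5] [0.1 0.1]
tipR [562.2 132.1 230. ] [0.1 0.1]
vL [534.5 114.4 218.5] [0.2 0.2]
vR [555.7 109.3 218.5] [0.3 0.3]
base [611.9 163.9  12. ]
base [513.  187.3  12. ]
base [485.8  74.2  12. ]
1 [546.3 111.2] -1.7828764220415594 0.638938682017268 1.3585247267760963 [-0.1 -0.2  0.3 -0.3  0.1 -0.3  0.6 -0.6 -0.4  0.  -0.   1.4 -0.7 -0.6
  0.1  0.6]
-1 [561.6 113.4] -2.5100219145325746 -55.898867995993335 29.77862966070859 [ 29.7   6.6  29.8  25.8 -14.6 -11.8 -17.4   4.6  14.4  -5.7  14.2  10.1
 -27.  -23.2 -29.5  -9.6]
```

```bash
python3 plan.py 546.3 111.2 280 1.359 8
```

```text
tot deg 2.448985188675349 mm 140.70145582154043
[12.3, 12.2, 3.1, -0.0, -0.0, 0.005],[12.3, 12.2, 3.1, -0.0, -0.0, 0.005],[12.4, 12.1, 3.1, -0.0, -0.0, 0.005],[12.5, 12.0, 3.1, -0.0, -0.0, 0.005],[12.5, 12.0, 3.1, -0.0, -0.0, 0.005],[12.6, 11.9, 3.1, -0.0, -0.0, 0.005],[12.6, 11.8, 3.1, -0.0, -0.0, 0.005],[12.7, 11.8, 3.1, -0.0, -0.0, 0.005],
```

```bash
python3 -m jog '[[12.3,12.2,3,0,0,0.005],[12.3,12.2,3,0,0,0.005],[12.4,12.1,3,0,0,0.005],[12.5,12,3,0,0,0.005],[12.5,12,3,0,0,0.005],[12.6,12,3,0,0,0.005],[12.6,11.8,3,0,0,0.005],[12.7,11.8,3,0,0,0.005],[0,0,0,0,0,0],[0,0,0,0,0,0],[0,0,0,0,0,0]]'
python3 - <<'E'
from h import *
np.set_printoptions(precision=1,suppress=True)
o=bot.get_obs(); im=bot.capture('side'); save('side1',im); s=cam('side'); iw=bot.capture('wrist'); save('w2',iw)
T=R.from_euler('xyz',o['tcp_rot']); 
for th in(-.1,0,.1):
    g=o['tool_pos']+T.apply([0,0,-15.2]); t=g+T.apply([165*np.cos(th),0,165*np.sin(th)]); print(th,proj(s,g),proj(s,t),'wrist ferrule/ring85',proj(cam('wrist',o),g+T.apply([85*np.cos(th),0,85*np.sin(th)])))
for d in bot.outline_of('brush_tip','side'): print(d['pixel'],d['p'])
g=proj(s,o['tool_pos']).astype(int); print(g)
a=cv2.resize(cv2.imread('pics/side1.png')[g[1]-60:g[1]+70,g[0]-75:g[0]+75],None,fx=3,fy=3,interpolation=2)
b=cv2.resize(cv2.imread('pics/w2.png')[0:300,220:500],None,fx=1.2,fy=1.2); a=a[:360];print(a.shape,b.shape); cv2.imwrite('pics/c2.png',np.hstack([a,b[:a.shape[0]]]))
E
```

```text
time: 8.3
tool_pos: [545.9, 110.5, 280.8]
tcp_rot: [-3.141, 0.0, 1.361]
contact_force: [0.1, -0.4, -0.5]
grip_width: 45.5
finger_force: 30.0
-0.1 [291.4 134.1] [261.7 154.6] wrist ferrule/ring85 [320.2  89.2]
0 [291.4 134.1] [262.1 159.3] wrist ferrule/ring85 [320.4  88.9]
0.1 [291.4 134.1] [262.9 163.7] wrist ferrule/ring85 [320.5  90.5]
[357.0, 298.5] 0.83
[270.5, 151.2] 0.69
[291 138]
(360, 450, 3) (360, 336, 3)
```

View pics/c2.png

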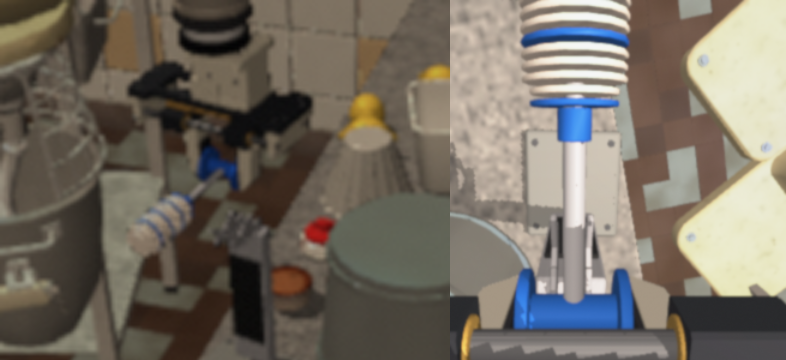

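The side crop shows the head end at full-image (263,157), matching the level prediction of (262,159). The wrist crop shows the shaft centred over the slot between the prongs. Lowering now.

```bash
python3 -m jog '[[0.7,0.2,10,0,0,0],[0,0,15,0,0,0],[0,0,15,0,0,0],[0,0,14,0,0,0],[0,0,8,0,0,0],[0,0,3,0,0,0],[0,0,3,0,0,0],[0,0,0,0,0,0],[0,0,0,0,0,0]]'
```

```text
time: 9.35
tool_pos: [547.1, 110.9, 213.2]
tcp_rot: [3.141, -0.0, 1.361]
contact_force: [0.4, -0.5, -0.9]
grip_width: 45.7
finger_force: 30.0
```

```bash
python3 -m jog '[[0,0,1.5,0,0,0],[0,0,1.5,0,0,0],[0,0,0,0,0,0],[0,0,0,0,0,0]]'; python3 -m jog '[[0,0,1,0,0,0],[0,0,0,0,0,0]]'
```

```text
time: 9.75
tool_pos: [547.1, 111.0, 210.3]
tcp_rot: [3.14, -0.001, 1.361]
contact_force: [-0.1, 1.1, 3.4]
grip_width: 45.7
finger_force: 30.0
time: 9.95
tool_pos: [547.3, 111.1, 210.1]
tcp_rot: [3.139, -0.001, 1.361]
contact_force: [-1.6, -0.4, 8.2]
grip_width: 45.6
finger_force: 30.0
```

```bash
python3 -m jog '[[0,0,0,0,0,0],[0,0,0,0,0,0],[0,0,0,0,0,0],[0,0,0,0,0,0],[0,0,0,0,0,0],[0,0,0,0,0,0],[0,0,0,0,0,0],[0,0,0,0,0,0],[0,0,0,0,0,0],[0,0,0,0,0,0]]' 57
python3 -m jog '[[0,0,0,0,0,0],[0,0,0,0,0,0],[0,0,0,0,0,0],[0,0,0,0,0,0],[0,0,0,0,0,0],[0,0,0,0,0,0],[0,0,0,0,0,0],[0,0,0,0,0,0],[0,0,0,0,0,0],[0,0,0,0,0,0]]' 
python3 - <<'E'
from h import *
o=bot.get_obs(); im=bot.capture('side'); save('side2',im); s=cam('side'); iw=bot.capture('wrist'); save('w3',iw)
g=proj(s,o['tool_pos']).astype(int); print(g,proj(s,o['tool_pos']+[0,0,15-165]))
a=cv2.resize(cv2.imread('pics/side2.png')[g[1]-50:g[1]+70,g[0]-75:g[0]+75],None,fx=3,fy=3,interpolation=2)
b=cv2.resize(cv2.imread('pics/w3.png')[0:300,220:500],None,fx=1.2,fy=1.2); a=a[:360]; cv2.imwrite('pics/c3.png',np.hstack([a,b[:a.shape[0]]]))
E
```

```text
time: 10.95
tool_pos: [546.8, 110.9, 208.7]
tcp_rot: [-3.142, -0.0, 1.361]
contact_force: [-0.5, -0.5, 0.4]
grip_width: 52.0
finger_force: 0.0
time: 11.95
tool_pos: [546.8, 110.9, 208.7]
tcp_rot: [-3.142, -0.0, 1.361]
contact_force: [0.2, 0.1, 0.5]
grip_width: 52.5
finger_force: 0.0
[292 156] [295.47717397 191.23380194]
```

View pics/c3.png

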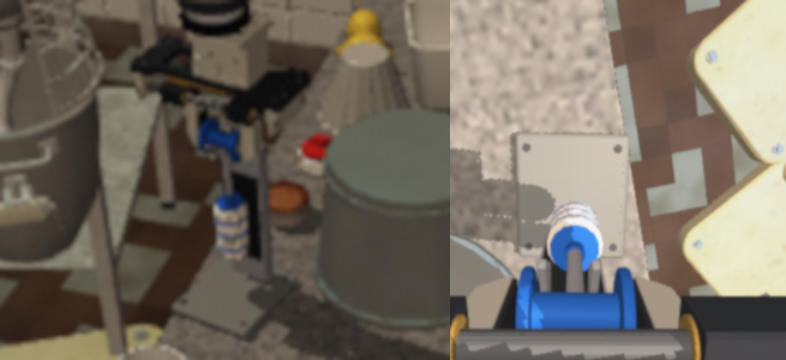

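The brush has swung down: in the side crop its head is at full-image (294,191), matching the vertical prediction (295,191). Closing again, lifting 35 mm and drawing it 80 mm to the front.

```bash
python3 -m jog '[[0,0,0,0,0,0],[0,0,0,0,0,0],[0,0,0,0,0,0],[0,0,0,0,0,0],[0,0,0,0,0,0],[0,0,0,0,0,0]]' 20; python3 -m jog '[[0,0,-4,0,0,0],[0,0,-8,0,0,0],[0,0,-12,0,0,0],[0,0,-11,0,0,0],[0,0,0,0,0,0],[10,0,0,0,0,0],[20,0,0,0,0,0],[20,0,0,0,0,0],[20,0,0,0,0,0],[10,0,0,0,0,0],[0,0,0,0,0,0],[0,0,0,0,0,0]]'
python3 - <<'E'
from h import *
np.set_printoptions(precision=1,suppress=True)
o=bot.get_obs(); im=bot.capture('wrist'); save('m1',im); w=cam('wrist',o); print(o['tool_pos'],o['tcp_rot'],o['finger_force'])
D=bot.outline_of('mug_floor','wrist')
for i,d in enumerate(D):
    ys,xs=np.where(d['mask']); print(d['pixel'],d['p'],xs.min(),xs.max(),ys.min(),ys.max(),atz(w,d['pixel'],91)); cv2.imwrite(f'pics/mask{i}.png',d['mask'].astype(np.uint8)*255)
c=cam('top');s=cam('side');bot.capture('top')
for d in bot.outline_of('mug_floor','top'): 
    ys,xs=np.where(d['mask']); print('top',d['pixel'],d['p'],xs.min(),xs.max(),ys.min(),ys.max())
E
```

```text
time: 12.65
tool_pos: [546.9, 110.9, 208.8]
tcp_rot: [3.141, -0.0, 1.361]
contact_force: [0.2, 0.6, -0.3]
grip_width: 45.7
finger_force: 29.9
time: 13.85
tool_pos: [563.2, 188.9, 243.3]
tcp_rot: [-3.141, 0.001, 1.361]
contact_force: [-0.2, 0.4, -2.2]
grip_width: 45.7
finger_force: 29.9
[563.2 188.9 243.3] [-3.1  0.   1.4] 29.92214262485504
[273.8, 26.9] 0.76 225 316 0 65 [550.6 338.8  91. ]
top [274.4, 159.1] 0.74 257 288 149 175
```

View pics/m1.png

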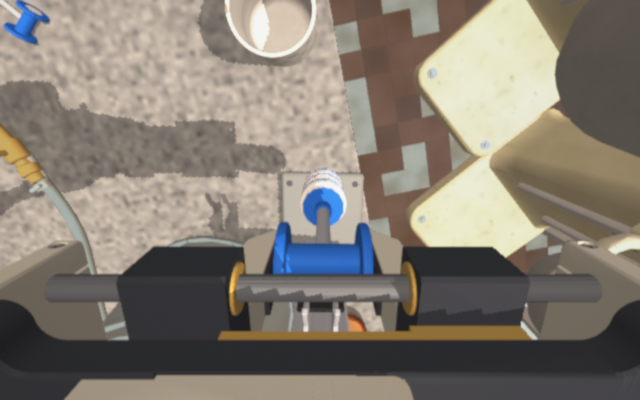

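The mug rim shows at top, spanning columns 225–316 with its lowest edge at row 58, and the brush hangs straight below the gripper. I'll fit the rim circle from this view and the earlier w1 view.

```bash
python3 - <<'E'
from h import *; from scipy.optimize import least_squares
np.set_printoptions(precision=2,suppress=True)
w2=cam('wrist'); w1=cam('wrist',{'tool_pos':np.array([397.3,328.8,160.0]),'tcp_rot':np.array([-3.142,.001,1.619])})
t=np.linspace(0,2*np.pi,120)
def res(p):
    P=[np.array([p[0]+41*np.cos(u),p[1]+41*np.sin(u),p[2]]) for u in t]
    a=np.array([proj(w1,q) for q in P]); b=np.array([proj(w2,q) for q in P])
    return np.array([a[:,0].min()-470,a[:,0].max()-575,a[:,1].min()-131,a[:,1].max()-233,b[:,0].min()-225,b[:,0].max()-316,b[:,1].max()-58])
r=least_squares(res,[545,355,91],diff_step=1e-5); print(r.x,r.fun)
# hanging head check: expected tip
o=bot.get_obs(); g=o['tool_pos']+[0,0,16.5]; print(proj(w2,g-[0,0,85]),proj(w2,g-[0,0,78]))
E
```

```text
[552.27 353.99  89.58] [-1.55  0.86  0.09  0.11  0.29  0.4  -0.43]
[321.1  206.78] [321.06 209.8 ]
```

```bash
python3 plan.py 552.3 354 278 1.361 8
```

```text
tot deg 0.06737196644010097 mm 169.48357933622478
[20.0, -5.7, -4.3, 0.0, 0.0, -0.0],[20.0, -5.7, -4.3, 0.0, 0.0, -0.0],[20.0, -5.7, -4.3, 0.0, 0.0, -0.0],[20.0, -5.7, -4.3, 0.0, 0.0, -0.0],[20.0, -5.7, -4.3, 0.0, 0.0, -0.0],[20.0, -5.7, -4.3, 0.0, 0.0, -0.0],[20.0, -5.7, -4.3, 0.0, 0.0, -0.0],[20.0, -5.7, -4.3, 0.0, 0.0, -0.0],
```

```bash
python3 -m jog '[[0,0,-10,0,0,0],[0,0,-15,0,0,0],[10,-3,-10,0,0,0],[20,-6,0,0,0,0],[25,-7,0,0,0,0],[25,-7,0,0,0,0],[25,-7,0,0,0,0],[25,-7,0,0,0,0],[20,-6,0,0,0,0],[10,-2.8,0,0,0,0],[0,0,0,0,0,0],[0,0,0,0,0,0]]'
python3 - <<'E'
from h import *
o=bot.get_obs(); im=bot.capture('wrist'); save('m2',im); s=cam('side'); i2=bot.capture('side'); save('side3',i2)
g=proj(s,o['tool_pos']-[0,0,150]).astype(int); w=cam('wrist',o); print(o['tool_pos'],g, proj(s,[552.3,354,91]))
P=np.array([proj(w,[552.3+41*np.cos(u),354+41*np.sin(u),91]) for u in np.linspace(0,6.3,60)]).astype(int)
b=im[:,:,::-1].copy(); cv2.polylines(b,[P],True,(0,0,255),1)
a=cv2.resize(cv2.imread('pics/side3.png')[g[1]-60:g[1]+60,g[0]-60:g[0]+60],(360,360),interpolation=2)
cv2.imwrite('pics/c4.png',np.hstack([a,cv2.resize(b[0:300,170:500],(396,360))]))
E
```

```text
time: 15.25
tool_pos: [552.1, 354.7, 278.9]
tcp_rot: [3.141, 0.0, 1.361]
contact_force: [0.2, -0.4, -1.8]
grip_width: 45.7
finger_force: 29.9
[552.12707362 354.69711738 278.87443367] [265 220] [266.92910152 228.84151363]
```

View pics/c4.png

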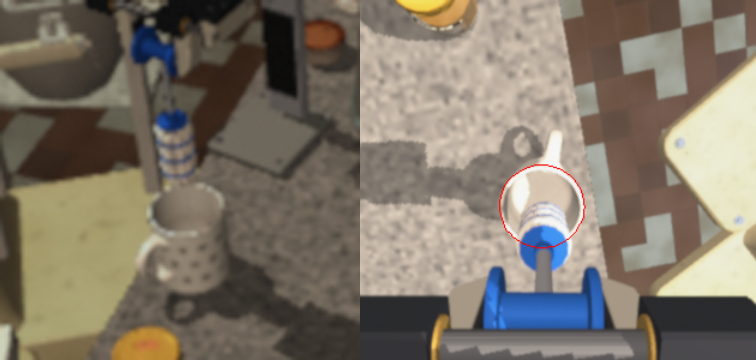

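The wrist crop shows the rim matching the fitted circle with the head centred over it. The side crop shows the tip above the bore. Pushing down.

```bash
python3 -m jog '[[0,0,15,0,0,0],[0,0,20,0,0,0],[0,0,20,0,0,0],[0,0,20,0,0,0],[0,0,15,0,0,0],[0,0,12,0,0,0],[0,0,8,0,0,0],[0,0,4,0,0,0],[0,0,0,0,0,0],[0,0,0,0,0,0]]'; python3 -m jog '[[0,0,3,0,0,0],[0,0,3,0,0,0],[0,0,0,0,0,0],[0,0,0,0,0,0]]'
```

```text
time: 16.35
tool_pos: [552.4, 355.3, 165.5]
tcp_rot: [3.141, -0.001, 1.361]
contact_force: [-0.3, 0.1, -1.5]
grip_width: 45.8
finger_force: 29.9
time: 16.75
tool_pos: [552.0, 355.2, 158.7]
tcp_rot: [-3.141, -0.0, 1.361]
contact_force: [0.9, 0.2, -1.0]
grip_width: 45.8
finger_force: 29.9
```

```bash
python3 -m jog '[[0,0,2,0,0,0],[0,0,0,0,0,0],[0,0,0,0,0,0]]'; python3 -m jog '[[0,0,1.2,0,0,0],[0,0,0,0,0,0],[0,0,0,0,0,0]]'
```

```text
time: 17.05
tool_pos: [552.0, 355.2, 156.7]
tcp_rot: [-3.141, -0.0, 1.361]
contact_force: [0.1, -0.8, -0.9]
grip_width: 46.0
finger_force: 29.9
time: 17.35
tool_pos: [552.2, 355.3, 156.3]
tcp_rot: [3.141, -0.001, 1.361]
contact_force: [-1.4, 0.4, 5.2]
grip_width: 46.0
finger_force: 29.9
```

Bottom reached, with 5 N of contact at TCP z 156.3. Drawing up 84 mm to the rim, then down again.

```bash
python3 -m jog '[[0,0,-8,0,0,0],[0,0,-15,0,0,0],[0,0,-20,0,0,0],[0,0,-20,0,0,0],[0,0,-14,0,0,0],[0,0,-7,0,0,0],[0,0,0,0,0,0],[0,0,0,0,0,0],[0,0,0,0,0,0]]'; python3 -m jog '[[0,0,8,0,0,0],[0,0,15,0,0,0],[0,0,20,0,0,0],[0,0,20,0,0,0],[0,0,12,0,0,0],[0,0,5,0,0,0],[0,0,2,0,0,0],[0,0,0,0,0,0],[0,0,0,0,0,0]]'
```

```text
time: 18.25
tool_pos: [551.7, 354.9, 238.3]
tcp_rot: [-3.14, 0.001, 1.361]
contact_force: [0.4, 0.6, -0.5]
grip_width: 46.2
finger_force: 29.9
time: 19.15
tool_pos: [552.5, 355.4, 158.5]
tcp_rot: [3.14, -0.001, 1.361]
contact_force: [-0.2, 0.5, -1.6]
grip_width: 45.9
finger_force: 29.9
```

```bash
python3 -m jog '[[0,0,2,0,0,0],[0,0,0,0,0,0],[0,0,0,0,0,0]]'; python3 -m jog '[[0,0,1.3,0,0,0],[0,0,0,0,0,0],[0,0,0,0,0,0]]'
```

```text
time: 19.45
tool_pos: [552.5, 355.4, 156.3]
tcp_rot: [3.14, -0.001, 1.361]
contact_force: [0.8, 0.4, 1.4]
grip_width: 45.9
finger_force: 29.9
time: 19.75
tool_pos: [552.5, 355.5, 156.3]
tcp_rot: [3.139, -0.002, 1.361]
contact_force: [-1.1, -0.2, 8.6]
grip_width: 46.0
finger_force: 29.9
```

Bottom reached the second time. Now up and out, and back to the front of the stand.

```bash
python3 -m jog '[[0,0,-8,0,0,0],[0,0,-18,0,0,0],[0,0,-22,0,0,0],[0,0,-22,0,0,0],[0,0,-22,0,0,0],[0,0,-18,0,0,0],[0,0,-12,0,0,0],[0,0,-5,0,0,0],[0,0,0,0,0,0],[0,0,0,0,0,0]]'; python3 plan.py 563.2 188.9 250 1.361 1;  python3 plan.py 546.9 110.9 243 1.361 1
```

```text
time: 20.75
tool_pos: [551.7, 355.0, 280.1]
tcp_rot: [-3.14, 0.001, 1.361]
contact_force: [0.0, 0.9, -0.8]
grip_width: 46.4
finger_force: 29.9
tot deg 0.1103143477974897 mm 169.1791088389038
[-160.0, 45.9, 30.2, -0.002, 0.001, -0.0],
tot deg 0.1103143477974897 mm 246.93707828378362
[-239.7, 46.2, 37.3, -0.002, 0.001, -0.0],
```

```bash
python3 -m jog '[[-10,3,0,0,0,0],[-20,6,0,0,0,0],[-25,7,0,0,0,0],[-25,7,0,0,0,0],[-25,7,0,0,0,0],[-25,7,8,0,0,0],[-20,6,12,0,0,0],[-10,3,8,0,0,0],[0,0,3,0,0,0],[0,0,0,0,0,0],[0,0,0,0,0,0]]'; python3 plan.py 546.9 110.9 245 1.361 1
```

```text
time: 21.85
tool_pos: [563.7, 190.1, 250.5]
tcp_rot: [3.141, -0.001, 1.362]
contact_force: [-0.2, -0.3, -1.4]
grip_width: 45.8
finger_force: 29.9
tot deg 0.062302606356089106 mm 81.1132315105574
[-80.9, -0.0, 5.4, 0.0, -0.001, 0.001],
```

```bash
python3 - <<'E'
from h import *
save('n1',bot.capture('wrist'))
for n in('m1','n1'):
    hsv=cv2.cvtColor(cv2.imread(f'pics/{n}.png'),cv2.COLOR_BGR2HSV)[170:225,290:356]; m=cv2.inRange(hsv,(100,90,30),(130,255,255)); ys,xs=np.where(m[:50]); print(n,xs.mean()+290,ys.mean()+170,len(xs))
E
python3 -m jog '[[-10,0,1,0,0,0],[-18,0,2,0,0,0],[-20,0,2,0,0,0],[-18,0,0,0,0,0],[-10,0,0,0,0,0],[-5,0,0,0,0,0],[0,0,0,0,0,0],[0,0,0,0,0,0]]'
```

```text
m1 322.8379530916844 203.58848614072494 938
n1 322.8262260127932 203.5874200426439 938
time: 22.7
tool_pos: [546.9, 110.3, 245.3]
tcp_rot: [3.141, -0.0, 1.361]
contact_force: [0.1, 0.2, -2.1]
grip_width: 45.7
finger_force: 29.9
```

The brush hasn't shifted in the grip. Lowering into the notches, 36.5 mm.

```bash
python3 -m jog '[[0.6,0,8,0,0,0],[0,0,10,0,0,0],[0,0,9,0,0,0],[0,0,5,0,0,0],[0,0,2.5,0,0,0],[0,0,0,0,0,0],[0,0,0,0,0,0]]';  python3 -m jog '[[0,0,1.2,0,0,0],[0,0,0,0,0,0],[0,0,0,0,0,0]]'
```

```text
time: 23.4
tool_pos: [547.1, 110.5, 211.0]
tcp_rot: [3.141, -0.0, 1.361]
contact_force: [-0.1, 0.1, -0.4]
grip_width: 46.1
finger_force: 29.9
time: 23.7
tool_pos: [547.0, 110.4, 209.7]
tcp_rot: [3.141, -0.0, 1.361]
contact_force: [-0.9, -0.0, -0.6]
grip_width: 46.3
finger_force: 29.9
```

```bash
python3 -m jog '[[0,0,0.9,0,0,0],[0,0,0,0,0,0],[0,0,0,0,0,0]]'; python3 -m jog '[[0,0,0,0,0,0],[0,0,0,0,0,0],[0,0,0,0,0,0],[0,0,0,0,0,0],[0,0,0,0,0,0],[0,0,0,0,0,0],[0,0,0,0,0,0],[0,0,0,0,0,0]]' 57; python3 -m jog '[[0,0,0,0,0,0],[0,0,0,0,0,0],[0,0,0,0,0,0],[0,0,0,0,0,0],[0,0,0,0,0,0],[0,0,0,0,0,0],[0,0,0,0,0,0],[0,0,0,0,0,0]]' 92
```

```text
time: 24.0
tool_pos: [547.1, 110.5, 209.0]
tcp_rot: [3.141, -0.0, 1.361]
contact_force: [-0.8, 0.4, 1.1]
grip_width: 46.0
finger_force: 29.9
time: 24.8
tool_pos: [546.9, 110.5, 208.6]
tcp_rot: [3.142, -0.0, 1.361]
contact_force: [-0.2, 0.3, -0.2]
grip_width: 52.0
finger_force: 0.0
time: 25.6
tool_pos: [546.9, 110.5, 208.6]
tcp_rot: [3.142, -0.0, 1.361]
contact_force: [-0.7, -0.0, 0.1]
grip_width: 84.1
finger_force: 0.0
```

Released. Withdrawing upward, then checking by image comparison.

```bash
python3 -m jog '[[0,0,-8,0,0,0],[0,0,-20,0,0,0],[0,0,-30,0,0,0],[0,0,-30,0,0,0],[0,0,-20,0,0,0],[0,0,-10,0,0,0],[0,0,0,0,0,0],[0,0,0,0,0,0],[0,0,0,0,0,0],[0,0,0,0,0,0],[0,0,0,0,0,0],[0,0,0,0,0,0]]'
python3 - <<'E'
from h import *
s=cam('side'); im=bot.capture('side'); save('side4',im); hsv=cv2.cvtColor(im,cv2.COLOR_RGB2HSV)
m=cv2.inRange(hsv,(105,110,50),(128,255,255)); n,l,st,ce=cv2.connectedComponentsWithStats(m)
print([ (ce[i].round(1),st[i,4]) for i in range(1,n) if st[i,4]>4 and 270<ce[i][0]<370])
print('reel',proj(s,[546.3,111,225.6]),'tip',proj(s,[546.3,111,60.6]))
for d in bot.outline_of('brush_tip','side'): ys,xs=np.where(d['mask']); print(d['pixel'],d['p'],xs.min(),xs.max(),ys.min(),ys.max())
bot.capture('top')
for t in('mug_floor','honey_jar','timer','dessert_cup'): print(t,[(d['pixel'],round(d['p'],2)) for d in bot.outline_of(t,'top')])
E
```

```text
time: 26.8
tool_pos: [546.9, 110.4, 326.3]
tcp_rot: [-3.141, 0.0, 1.361]
contact_force: [-0.4, -0.6, -0.3]
grip_width: 84.4
finger_force: 0.0
[(array([290.1, 151.5]), np.int32(110)), (array([293.6, 172.8]), np.int32(42)), (array([347.7, 278.9]), np.int32(65))]
reel [292.65272501 152.33883339] tip [295.56870124 190.86063252]
[292.4, 176.5] 0.96 283 299 146 191
[355.3, 293.9] 0.54 340 364 274 311
mug_floor [([276.3, 159.9], 0.81)]
honey_jar [([214.9, 178.9], 0.71)]
timer [([434.9, 165.4], 0.7), ([403.9, 162.1], 0.35)]
dessert_cup [([402.3, 163.6], 0.62), ([334.7, 168.3], 0.19)]
```

The brush is hanging in the seat: reel at (290,151) and mask bottom at row 191, as predicted. The mug and bystanders are where they were, within the network's noise.

```bash
python3 -c "
from plant import bot; print(bot.close_job())"
```

```text
the job is handed in; nothing more can be done
None
```

The spotted mug has been scrubbed with two pushes to the bottom, the brush is hanging back in the stand and released, and the job was handed in at about 27 s, with the mug and the bystanders unmoved in the last camera check.

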